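# Set the forge length gauge to the red stop

## Task

Set the length gauge on the smith's bench: with a fingertip press down the brass pad in the middle of the green slider to free its brake, and, keeping it pressed, push the slider along the rail until it butts against the red stop. Then let the pad spring back up so that the brake holds the slider there, and take the hand away. Never drag the slider with the brake on, and leave the candle stand, the hammer and the hook where they are.

Things in the scene. Friction and masses are not known exactly. Their poses are not given: they have to be found in the camera images.
- rail: Fixed steel beam with black ticks, 460 mm long along its own y axis, 36 mm wide, top face 46 mm above the bench, on two low dark feet (80 mm by 28 mm, 30 mm high) at its ends. Origin on the bench under the beam's middle; z up; its yaw differs from start to start.
- slider_mid (a point): Centre of the green slider, 70 mm above the bench (top of the raised pad); axes as the rail's. The slider straddles the beam and moves only along it: 90 mm long along the rail, 60 mm wide, body top 59 mm up, with a 13 mm thick cheek across each end, top 85 mm up (15 mm above the pad). 64 mm is clear between the cheeks along the rail; the sides are open.
- slider (a joint): Slider's place along the rail in m: 0 at the rail's middle, growing towards the rail's +y end. With the pad up, the brake holds it against about 30 to 45 N; with the pad pressed, it slides with 1 to 2 N, and stays where it is left.
- pad_top (a point): Centre of the top face of the brass pad (44 mm across the rail by 54 mm along it) in the slider's middle, between the cheeks; moves with the slider. 70 mm above the bench when up, 65 mm when fully pressed.
- pad (a joint): How far the brass pad is pressed down, in m: about 0 when up (brake on), 0.005 fully down. Spring: about 7 N to start it moving, 8.5 N at the bottom, where it meets a hard stop; the brake is wholly free from 1 mm down.
- red_stop: Fixed red block clamped across the rail, 60 mm wide across it, 24 mm long along it, top 85 mm above the bench with a 5 mm bolt head. Origin on the bench under the block's middle, axes parallel to the rail's. It stands on either side of the slider. When the slider butts against it, slider_mid is 57 mm from it horizontally.
- grey_stop: The same block in grey, on the other side of the slider: not the goal.
- candle_mid (a point): Middle (45 mm up) of a loose black iron candle stand with a red candle: 64 mm foot, 89 mm tall. To be left alone.
- hammer_grip (a point): Handle of a loose hammer lying on the bench, at its grip. To be left alone.
- hook_mid (a point): Middle of a loose forged black leaf hook lying on the bench, about 110 mm long, 12 mm high. To be left alone.

How it is judged (in metres and radians):
On the way, in this order (a step that is already met when the one before it is completed fails the run):
1. the brass pad is pressed down (value of joint pad above 0.001 m), for 0.1 s.
2. the slider is against the red stop (horizontal distance between slider_mid and red_stop below 0.06 m), for 0.1 s.
At the end, for the whole second after the job is handed in: The slider is at rest within 3 mm of touching the red stop (slider_mid under 60 mm from it), and the brass pad is up again (less than 0.5 mm down), so that the brake is on (horizontal distance between slider_mid and red_stop below 0.06 m and value of joint pad below 0.0005 m and velocity of joint slider between -0.005 and 0.005 m/s).
It fails at once if the slider is dragged with its brake on (faster than 20 mm/s with the pad less than 0.2 mm down) (value of joint pad below 0.0002 m and (velocity of joint slider above 0.02 m/s or velocity of joint slider below -0.02 m/s)).
It fails at once if the candle stand is moved more than 15 mm, lifted or knocked over (distance of candle_mid from where it was at the start of the episode above 0.015 m or angle between candle_mid's own z axis and vertical above 0.4 rad).
It fails at once if the hammer is moved or lifted more than 15 mm (distance of hammer_grip from where it was at the start of the episode above 0.015 m).
It fails at once if the hook is moved or lifted more than 15 mm (distance of hook_mid from where it was at the start of the episode above 0.015 m).
It also fails if it takes over 35 s, if anything falls off the work surface, if the arm or the gripper's body presses on something with over 40 N, if the wrist force passes 120 N, or if a joint passes its speed limit or range.

## Robot

A 7-joint arm with a two-finger parallel gripper is mounted at the origin on the work surface. World frame = base frame: x ahead of the robot, y to its left, z up, the work surface at z = 0. Lengths are in mm, angles in rad, forces in N, time in s.
With the tool pointing down it reaches from about 400 to 900 mm from the base axis. Payload 5.5 kg.
Tool frame: the origin (TCP) lies midway between the tips of the shut fingers; the grasp point (between the pads) lies 19 mm behind it; z points along the fingers, y is the line along which they close (so a half turn about z gives the same grasp; the last joint's range is limited). The gripper opens to 92 mm and grips with 3 to 60 N. Pads are 19 mm wide; open, the fingers measure 130 mm over their backs; the gripper's body (75 mm by 190 mm) begins 47 mm behind the grasp point.
Start: joints at [-0.96, 0.501, -0.427, 1.55, 0.221, 1.138, -0.21], TCP at [221.501, 611.095, 198.429] pointing down, gripper open.
Joint ranges: [-2.88, 2.88], [-0.31, 2.03], [-1.54, 1.56], [0.2, 2.42], [-1.41, 4.55], [0.19, 2.02], [-2.57, 2.57]. Speed limits (rad/s): [2.57, 2.57, 3.14, 3.14, 3.14, 3.14, 3.14].

## Interface

Orientations are given as a rotation vector (axis times angle).
In Python, from station import ctrl gives the robot as it stands. The module is installed in compiled form; this text tells all that it offers.
- The arm moves only by the shell command python3 -m pendant 'ROWS'. ROWS is JSON, a list of rows, each an object with "jaw": the finger opening in mm, from 0 to 91.8; "xyz": the shift along the tool's x, y, z each as a share of 0.5 m, from -1 to 1, a list of three; "rotation": the turn, a rotation vector about the tool's x, y, z each as a share of 180 degrees, from -1 to 1, a list of three. A call has exactly 8 rows; each row shifts and turns the commanded pose from where the row before left it, along the tool's axes as they then stand; what a row does not reach is not made up. A row lasts 1/12 s, in which the tool goes at most 41.7 mm and 7.16 degrees, less where a joint would pass 70% of its speed; a pose out of reach is approached as far as the arm can. A call with a number of a shift or a turn outside -1 to 1 is refused whole. A call with a gripper value outside its range is refused whole. The fingers move at their own pace and stop on an object; the grip force is fixed at half the most. Time passes only in rows, so rows that do not move let the fingers close, or fill a call up. It gives the time, the measured TCP pose, the force, the opening and the grip force at its end, in the units of the state.
- ctrl.get_obs(): the state, without advancing time (a new reading comes with each control period).
- ctrl.capture(name): name is "scene" or "top" or "wrist"; returns a dict with "frame" (420x560x3 uint8, red, green, blue), "range_z" (420x560 float32, mm along the optical axis (not along the pixel's ray), 0 where there is no reading), "fx", "fy", "cx", "cy" (pixels), "distortion" ([k1, k2, p1, p2, k3] as OpenCV has them; the pictures are not rectified), "R" (3x3) and "t" (3): a world point X has camera coordinates R X + t; the wrist camera has in their place "hand_eye" (4x4, takes a point from camera to tool coordinates, whose origin is the TCP and whose axes are the flange's). Camera axes: x right, y down, z forward; pixel columns grow to the right and rows downward; lengths in mm; the calibration is good to about 2 mm. A picture is of the moment at which its call begins: read the wrist's pose just before it.
- ctrl.sign_off(): hands the job in; it is judged then, once.
Trained networks look in the newest picture that a camera, given by its name, has taken for a name from the list of things; names that differ only in an ending like _2 or _b are one class to them, and where a whole thing is asked for, a point or a joint stands for the part that bears it (a point fixed in the world has none). Each returns a list of dicts, best first, with "confidence" (0 to 1); they miss things now and then, are a little off and sometimes report something else, mostly with a low value. They report only what shows in the picture. A call takes as long as a camera call.
- ctrl.look_for(label, camera): "at" ([column, row] in pixels, amid what is visible of it).
- ctrl.outline_of(label, camera): "pixels" (420x560 bool, what is visible of it) and "at" ([column, row] in pixels, amid what is visible of it).
- ctrl.spot_point(label, camera): "at" ([column, row] in pixels: a listed point, or the origin of a listed thing).
The state is a dict: "time_s": time; "qpos": joint angles; "qd": joint speeds; "joint_torque": joint torques, N m; "position": TCP position; "tcp_rot": TCP orientation; "contact_force": force on the tool from outside, world axes, zero at the start; "moment": the same for the moment, N m; "finger_gap": finger opening in mm; "grasp_force": force on a finger pad.
Only numpy, scipy, OpenCV 4.12 (cv2) and the standard library are available. Lean on these libraries where they do the work, as an engineer would, in place of code of your own. Each camera call takes 0.05 s, during which the arm holds its last target. There are 200 camera calls.

## Working session

There is one attempt and no reset: what is moved stays moved. The work goes in short steps, Python scripts to look and compute and a shell command to move; the robot and the scene stay as the last step left them, time stands still between calls to the robot, and variables do not carry over. Pictures are saved under pics/ and viewed, at most 10 in all, crops included, and the job is handed in when it is done.

```bash
mkdir -p pics; cat > h.py <<'E'
import numpy as np, cv2
from station import ctrl
from scipy.spatial.transform import Rotation as Ro
def K(c): return np.array([[c['fx'],0,c['cx']],[0,c['fy'],c['cy']],[0,0,1.]])
def world(c,px,z=None):
    "pixel(s)->world; by depth, or on plane of height z"
    px=np.atleast_2d(np.float64(px)); u=cv2.undistortPoints(px[:,None],K(c),np.array(c['distortion']))[:,0]
    r=np.c_[u,np.ones(len(u))]; R=np.array(c['R']);t=np.array(c['t'])
    if z is None:
        d=c['range_z'][px[:,1].round().astype(int),px[:,0].round().astype(int)]
    else:
        C=-R.T@t; d=(z-C[2])/((r@R)[:,2])
    return (r*np.reshape(d,(-1,1))-t)@R
E
python3 - <<'E'
from h import *
o=ctrl.get_obs(); print(o['time_s'],o['position'],o['tcp_rot'],o['contact_force'])
ims=[]
for cam in ['scene','top']:
    c=ctrl.capture(cam); ims.append(c['frame'])
    cv2.imwrite(f'pics/{cam}1.png',c['frame'][:,:,::-1])
    for l,z in [('slider_mid',70),('pad_top',70),('rail',0),('red_stop',0),('grey_stop',0),('candle_mid',45),('hammer_grip',10),('hook_mid',6)]:
        for d in ctrl.spot_point(l,cam)[:2]: print(cam,l,np.round(d['at']),round(d['confidence'],2),world(c,d['at'],z).round(0))
print(ctrl.get_obs()['time_s'])
E
```

```text
0.0 [221.29843469 610.34765681 197.35204036] [-5.43368420e-01 -3.09381523e+00  3.02218138e-03] [-0.43857724  0.37079884 -0.34696332]
scene slider_mid [324. 243.] 0.77 [[548. 103.  70.]]
scene pad_top [324. 238.] 0.68 [[541.  96.  70.]]
scene rail [313. 264.] 0.97 [[554.  88.  -0.]]
scene red_stop [395. 299.] 0.59 [[504. 237.  -0.]]
scene grey_stop [244. 227.] 0.58 [[592. -70.   0.]]
scene candle_mid [326. 308.] 0.97 [[627. 182.  45.]]
scene hammer_grip [362. 233.] 0.89 [[437. 106.  10.]]
scene hook_mid [263. 285.] 0.57 [[655.  63.   6.]]
top slider_mid [248. 238.] 0.77 [[541.  98.  70.]]
top pad_top [246. 235.] 0.67 [[547. 102.  70.]]
top rail [257. 231.] 0.57 [[551.  87.   0.]]
top red_stop [183. 257.] 0.69 [[503. 233.  -0.]]
top red_stop [206. 193.] 0.23 [[626. 186.   0.]]
top grey_stop [339. 207.] 0.97 [[594. -73.  -0.]]
top candle_mid [206. 190.] 0.96 [[629. 175.  45.]]
top hammer_grip [180. 257.] 0.44 [[504. 234.  10.]]
top hook_mid [267. 180.] 0.86 [[650.  66.   6.]]
0.9
```

View pics/scene1.png

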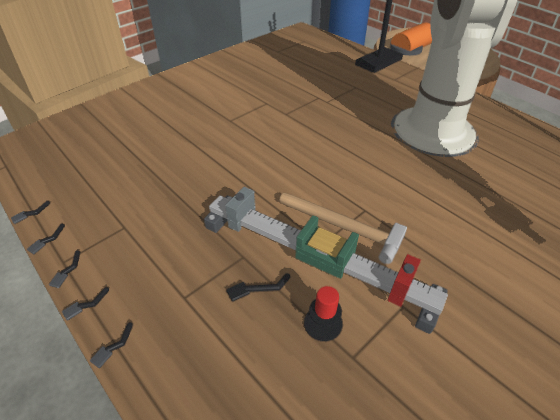

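View pics/top1.png

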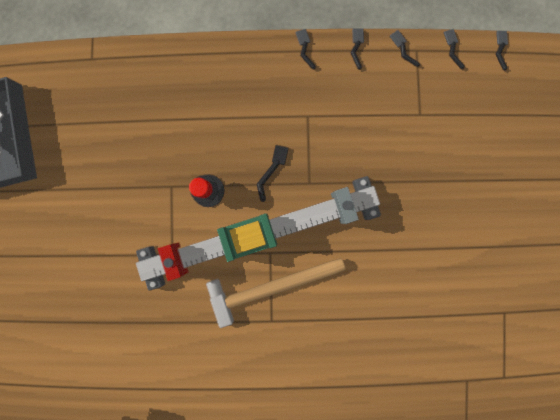

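The pictures show the slider between the red stop (top view 172,262) and the grey one (346,206). The candle is at (206,190) and the hammer lies on the near side. Next I'll refine the geometry by colour and depth.

```bash
python3 - <<'E'
from h import *
for cam in ['scene','top']:
    c=ctrl.capture(cam); f=cv2.cvtColor(c['frame'],cv2.COLOR_RGB2HSV)
    def pts(m): 
        v,u=np.nonzero(m); p=world(c,np.c_[u,v]); return p[(p[:,0]>300)&(p[:,0]<800)]
    P={}
    for l in ['slider_mid','red_stop','grey_stop','rail']:
        d=ctrl.outline_of(l,cam)
        if d: P[l]=pts(d[0]['pixels']); print(cam,l,round(d[0]['confidence'],2),len(P[l]))
    def top(p,lo,hi):
        q=p[(p[:,2]>lo)&(p[:,2]<hi)]; 
        (x,y),wh,a=cv2.minAreaRect(np.float32(q[:,:2])); print('   med',np.median(q,0).round(1),'rect',round(x,1),round(y,1),np.round(wh,1),round(a,1),len(q))
    if 'slider_mid' in P: top(P['slider_mid'],50,95)
    for s in('red_stop','grey_stop'):
        if s in P: top(P[s],76,89)
    if 'rail' in P: top(P['rail'],41,50)
    m=(f[...,0]>15)&(f[...,0]<32)&(f[...,1]>180)&(f[...,2]>110)
    q=pts(m); s=P['slider_mid'].mean(0) if 'slider_mid' in P else np.array([545,99,0])
    q=q[(np.hypot(*(q-s)[:,:2].T)<45)&(q[:,2]>55)]; print('  pad'); top(q,60,80)
    if cam=='top':
        rot=ctrl.get_obs()['tcp_rot']; print(Ro.from_rotvec(rot).as_matrix().round(3))
E
```

```text
scene slider_mid 0.8 2172
scene red_stop 0.98 822
scene grey_stop 0.59 815
scene rail 0.61 6550
   med [552.5 106.4  69. ] rect 541.8 102.7 [62.3 89.7] 16.9 1760
   med [508.8 238.5  84.4] rect 501.1 236.9 [62.4 24. ] 17.9 446
   med [598.  -66.5  83.6] rect 594.2 -70.4 [61.1 24.1] 16.0 333
   med [530.1 159.8  44.9] rect 549.8 88.2 [ 58.1 459.8] 18.4 2921Traceback (most recent call last):
  File "<stdin>", line 18, in <module>
  File "<stdin>", line 5, in pts
  File "h.py", line 7, in world
    px=np.atleast_2d(np.float64(px)); u=cv2.undistortPoints(px[:,None],K(c),np.array(c['distortion']))[:,0]
                                        ~~~~~~~~~~~~~~~~~~~^^^^^^^^^^^^^^^^^^^^^^^^^^^^^^^^^^^^^^^^^^^
cv2.error: OpenCV(4.12.0) /io/opencv/modules/calib3d/src/undistort.dispatch.cpp:347: error: (-215:Assertion failed) CV_IS_MAT(_src) && CV_IS_MAT(_dst) && (_src->rows == 1 || _src->cols == 1) && (_dst->rows == 1 || _dst->cols == 1) && _src->cols + _src->rows - 1 == _dst->rows + _dst->cols - 1 && (CV_MAT_TYPE(_src->type) == CV_32FC2 || CV_MAT_TYPE(_src->type) == CV_64FC2) && (CV_MAT_TYPE(_dst->type) == CV_32FC2 || CV_MAT_TYPE(_dst->type) == CV_64FC2) in function 'cvUndistortPointsInternal'
```

```bash
cat >> h.py <<'E'
def top(p,lo,hi):
    q=p[(p[:,2]>lo)&(p[:,2]<hi)]; (x,y),wh,a=cv2.minAreaRect(np.float32(q[:,:2])); return np.round([x,y,*wh,a,len(q)],1)
def find(cam,labels=('slider_mid','red_stop','grey_stop')):
    c=ctrl.capture(cam)
    for l in labels:
        d=ctrl.outline_of(l,cam)
        if d:
            v,u=np.nonzero(d[0]['pixels']); p=world(c,np.c_[u,v]); print(cam,l,round(d[0]['confidence'],2),top(p,*((50,95) if l=='slider_mid' else (76,89))))
def go(target,yaw=106.87):
    "shift in tool shares to target, turn of tool x axis to yaw, as share of 180deg about tool axes"
    o=ctrl.get_obs(); M=Ro.from_rotvec(o['tcp_rot']); y=np.radians(yaw)
    x=np.array([np.cos(y),np.sin(y),0]); z=np.array([0,0,-1.]); G=Ro.from_matrix(np.c_[x,np.cross(z,x),z])
    print('t',o['time_s'],'pos',np.round(o['position'],1),'F',np.round(o['contact_force'],1),'gap',o['finger_gap'])
    d=np.array(target)-o['position']
    print('turn/180',((M.inv()*G).as_rotvec()/np.pi).round(4),'shift now',(M.inv().apply(d)/500).round(4),'shift in goal axes',(G.inv().apply(d)/500).round(4))
E
python3 - <<'E'
from h import *
find('top'); go([538.3,114.2,110])
E
```

```text
top slider_mid 0.56 [ 543.4   99.9   59.5   90.4   16.8 1777. ]
top red_stop 0.67 [503.1 235.2  57.5  24.5  16.8 441. ]
top grey_stop 0.97 [595.7 -73.1  59.8  24.2  17.1 443. ]
t 1.35 pos [221.5 611.1 198.4] F [-0.9  0.3 -0.2] gap 92.26121984543704
turn/180 [-0.     -0.      0.2956] shift now [-0.9343 -0.7184  0.1768] shift in goal axes [-1.1349  0.3179  0.1768]
```

```bash
python3 -m pendant '[{"jaw":0,"xyz":[0,0,0],"rotation":[0,0,0.037]},{"jaw":0,"xyz":[0,0,0],"rotation":[0,0,0.037]},{"jaw":0,"xyz":[0,0,0],"rotation":[0,0,0.037]},{"jaw":0,"xyz":[0,0,0],"rotation":[0,0,0.037]},{"jaw":0,"xyz":[0,0,0],"rotation":[0,0,0.037]},{"jaw":0,"xyz":[0,0,0],"rotation":[0,0,0.037]},{"jaw":0,"xyz":[0,0,0],"rotation":[0,0,0.037]},{"jaw":0,"xyz":[0,0,0],"rotation":[0,0,0.037]}]'
python3 -c "
from h import *
go([539.1,112.8,130])"
```

```text
time_s: 2.02
position: [221.5, 611.1, 198.5]
tcp_rot: [-1.88, -2.517, -0.0]
contact_force: [-0.1, -0.2, -1.2]
finger_gap: 43.1
grasp_force: 0.0
t 2.0167 pos [221.5 611.1 198.5] F [-0.1 -0.2 -1.2] gap 43.127549697923854
turn/180 [-0.     -0.     -0.0022] shift now [-1.1358  0.3267  0.1368] shift in goal axes [-1.1381  0.3187  0.1369]
```

```bash
R='';python3 -m pendant '[{"jaw":0,"xyz":[-0.071,0.02,0],"rotation":[0,0,0]},{"jaw":0,"xyz":[-0.071,0.02,0],"rotation":[0,0,0]},{"jaw":0,"xyz":[-0.071,0.02,0],"rotation":[0,0,0]},{"jaw":0,"xyz":[-0.071,0.02,0],"rotation":[0,0,0]},{"jaw":0,"xyz":[-0.071,0.02,0],"rotation":[0,0,0]},{"jaw":0,"xyz":[-0.071,0.02,0],"rotation":[0,0,0]},{"jaw":0,"xyz":[-0.071,0.02,0],"rotation":[0,0,0]},{"jaw":0,"xyz":[-0.071,0.02,0],"rotation":[0,0,0]}]'
python3 -c "
from h import *
go([539.1,112.8,130])"
```

```text
time_s: 2.68
position: [380.9, 360.8, 198.7]
tcp_rot: [1.873, 2.522, 0.001]
contact_force: [0.4, -0.5, -0.5]
finger_gap: 0.6
grasp_force: 0.0
t 2.6833 pos [380.9 360.8 198.7] F [ 0.4 -0.5 -0.5] gap 0.5845296070672229
turn/180 [ 0.0002 -0.0001 -0.0004] shift now [-0.5664  0.1595  0.1373] shift in goal axes [-0.5665  0.1589  0.1374]
```

```bash
python3 -m pendant '[{"jaw":0,"xyz":[-0.0708,0.02,0.017],"rotation":[0,0,0]},{"jaw":0,"xyz":[-0.0708,0.02,0.017],"rotation":[0,0,0]},{"jaw":0,"xyz":[-0.0708,0.02,0.017],"rotation":[0,0,0]},{"jaw":0,"xyz":[-0.0708,0.02,0.017],"rotation":[0,0,0]},{"jaw":0,"xyz":[-0.0708,0.02,0.017],"rotation":[0,0,0]},{"jaw":0,"xyz":[-0.0708,0.02,0.017],"rotation":[0,0,0]},{"jaw":0,"xyz":[-0.0708,0.02,0.017],"rotation":[0,0,0]},{"jaw":0,"xyz":[-0.0708,0.02,0.017],"rotation":[0,0,0]}]'
python3 -c "
from h import *
go([539.1,112.8,80])
c=ctrl.capture('wrist');cv2.imwrite('pics/w1.png',c['frame'][:,:,::-1])"
```

```text
time_s: 3.35
position: [539.5, 112.9, 130.3]
tcp_rot: [1.873, 2.522, 0.001]
contact_force: [1.9, 1.1, -0.3]
finger_gap: 0.5
grasp_force: 0.0
t 3.35 pos [539.5 112.9 130.3] F [ 1.9  1.1 -0.3] gap 0.4722864093881033
turn/180 [ 0.0002 -0.     -0.0003] shift now [ 1.000e-04 -8.000e-04  1.006e-01] shift in goal axes [ 1.000e-04 -7.000e-04  1.006e-01]
```

View pics/w1.png

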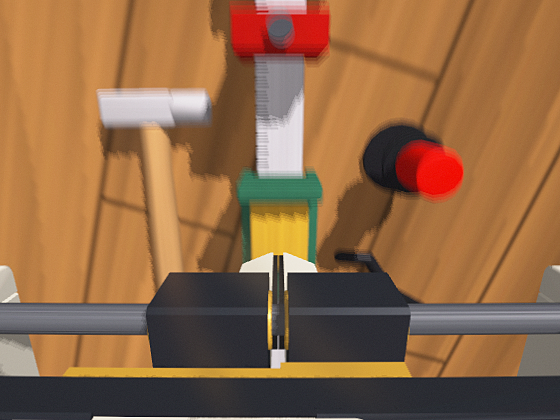

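The wrist view shows the fingertip (277,262) centred over the brass pad. The red-side cheek is ahead at row ~185 and the red stop beyond it. Descending.

```bash
python3 -m pendant '[{"jaw":0,"xyz":[0,0,0.02],"rotation":[0,0,0]},{"jaw":0,"xyz":[0,0,0.02],"rotation":[0,0,0]},{"jaw":0,"xyz":[0,0,0.02],"rotation":[0,0,0]},{"jaw":0,"xyz":[0,0,0.02],"rotation":[0,0,0]},{"jaw":0,"xyz":[0,0,0.01],"rotation":[0,0,0]},{"jaw":0,"xyz":[0,0,0.01],"rotation":[0,0,0]},{"jaw":0,"xyz":[0,0,0.004],"rotation":[0,0,0]},{"jaw":0,"xyz":[0,0,0],"rotation":[0,0,0]}]'
python3 -m pendant '[{"jaw":0,"xyz":[0,0,0.004],"rotation":[0,0,0]},{"jaw":0,"xyz":[0,0,0.004],"rotation":[0,0,0]},{"jaw":0,"xyz":[0,0,0.002],"rotation":[0,0,0]},{"jaw":0,"xyz":[0,0,0.002],"rotation":[0,0,0]},{"jaw":0,"xyz":[0,0,0.002],"rotation":[0,0,0]},{"jaw":0,"xyz":[0,0,0],"rotation":[0,0,0]},{"jaw":0,"xyz":[0,0,0],"rotation":[0,0,0]},{"jaw":0,"xyz":[0,0,0],"rotation":[0,0,0]}]'
```

```text
time_s: 4.07
position: [538.1, 114.8, 77.9]
tcp_rot: [-1.872, -2.522, 0.001]
contact_force: [-0.6, -0.4, 0.0]
finger_gap: 0.2
grasp_force: 0.0
time_s: 4.73
position: [538.6, 114.3, 71.5]
tcp_rot: [1.873, 2.522, 0.0]
contact_force: [-0.8, 0.2, -0.3]
finger_gap: 0.1
grasp_force: 0.0
```

```bash
python3 -m pendant '[{"jaw":0,"xyz":[0,0,0.002],"rotation":[0,0,0]},{"jaw":0,"xyz":[0,0,0.002],"rotation":[0,0,0]},{"jaw":0,"xyz":[0,0,0.001],"rotation":[0,0,0]},{"jaw":0,"xyz":[0,0,0],"rotation":[0,0,0]},{"jaw":0,"xyz":[0,0,0],"rotation":[0,0,0]},{"jaw":0,"xyz":[0,0,0],"rotation":[0,0,0]},{"jaw":0,"xyz":[0,0,0],"rotation":[0,0,0]},{"jaw":0,"xyz":[0,0,0],"rotation":[0,0,0]}]'
```

```text
time_s: 5.4
position: [538.6, 114.3, 69.0]
tcp_rot: [1.873, 2.522, 0.0]
contact_force: [-0.3, 0.3, 0.4]
finger_gap: 0.3
grasp_force: 0.0
```

```bash
python3 -m pendant '[{"jaw":0,"xyz":[0,0,0.002],"rotation":[0,0,0]},{"jaw":0,"xyz":[0,0,0.002],"rotation":[0,0,0]},{"jaw":0,"xyz":[0,0,0],"rotation":[0,0,0]},{"jaw":0,"xyz":[0,0,0],"rotation":[0,0,0]},{"jaw":0,"xyz":[0,0,0],"rotation":[0,0,0]},{"jaw":0,"xyz":[0,0,0],"rotation":[0,0,0]},{"jaw":0,"xyz":[0,0,0],"rotation":[0,0,0]},{"jaw":0,"xyz":[0,0,0],"rotation":[0,0,0]}]'
```

```text
time_s: 6.07
position: [538.6, 114.3, 66.9]
tcp_rot: [1.873, 2.522, 0.0]
contact_force: [0.1, 0.4, -0.1]
finger_gap: 0.5
grasp_force: 0.0
```

```bash
python3 -m pendant '[{"jaw":0,"xyz":[0,0,0.002],"rotation":[0,0,0]},{"jaw":0,"xyz":[0,0,0.001],"rotation":[0,0,0]},{"jaw":0,"xyz":[0,0,0],"rotation":[0,0,0]},{"jaw":0,"xyz":[0,0,0],"rotation":[0,0,0]},{"jaw":0,"xyz":[0,0,0],"rotation":[0,0,0]},{"jaw":0,"xyz":[0,0,0],"rotation":[0,0,0]},{"jaw":0,"xyz":[0,0,0],"rotation":[0,0,0]},{"jaw":0,"xyz":[0,0,0],"rotation":[0,0,0]}]'
python3 -c "
from h import *
go([538.6,114.3,60])
c=ctrl.capture('wrist');cv2.imwrite('pics/w2.png',c['frame'][:,:,::-1])"
```

```text
time_s: 6.73
position: [538.6, 114.3, 65.4]
tcp_rot: [-1.873, -2.522, -0.0]
contact_force: [0.4, -0.2, -0.7]
finger_gap: 0.4
grasp_force: 0.0
t 6.7333 pos [538.6 114.3  65.4] F [ 0.4 -0.2 -0.7] gap 0.43953393173146627
turn/180 [-0.     -0.     -0.0004] shift now [-0.      0.0001  0.0109] shift in goal axes [-0.      0.0001  0.0109]
```

View pics/w2.png

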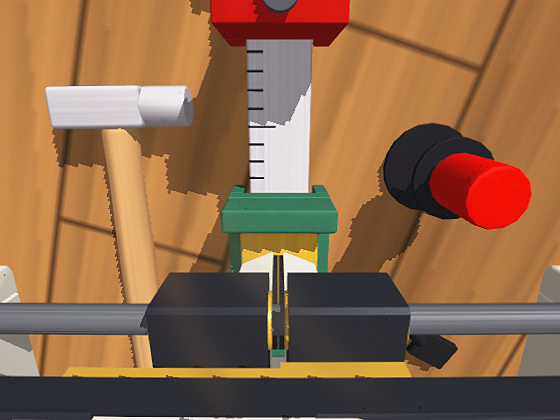

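The finger is inside the slider over the pad (pad edge near row 240, cheek at row 210), but the force reading shows no contact yet. I'll keep lowering in small steps.

```bash
python3 -m pendant '[{"jaw":0,"xyz":[0,0,0.001],"rotation":[0,0,0]},{"jaw":0,"xyz":[0,0,0.001],"rotation":[0,0,0]},{"jaw":0,"xyz":[0,0,0.001],"rotation":[0,0,0]},{"jaw":0,"xyz":[0,0,0],"rotation":[0,0,0]},{"jaw":0,"xyz":[0,0,0],"rotation":[0,0,0]},{"jaw":0,"xyz":[0,0,0],"rotation":[0,0,0]},{"jaw":0,"xyz":[0,0,0],"rotation":[0,0,0]},{"jaw":0,"xyz":[0,0,0],"rotation":[0,0,0]}]'
```

```text
time_s: 7.45
position: [538.6, 114.3, 63.9]
tcp_rot: [-1.873, -2.522, -0.0]
contact_force: [0.1, -0.0, 0.3]
finger_gap: 0.8
grasp_force: 0.0
```

```bash
python3 -m pendant '[{"jaw":0,"xyz":[0,0,0.001],"rotation":[0,0,0]},{"jaw":0,"xyz":[0,0,0.001],"rotation":[0,0,0]},{"jaw":0,"xyz":[0,0,0.001],"rotation":[0,0,0]},{"jaw":0,"xyz":[0,0,0],"rotation":[0,0,0]},{"jaw":0,"xyz":[0,0,0],"rotation":[0,0,0]},{"jaw":0,"xyz":[0,0,0],"rotation":[0,0,0]},{"jaw":0,"xyz":[0,0,0],"rotation":[0,0,0]},{"jaw":0,"xyz":[0,0,0],"rotation":[0,0,0]}]'
python3 -c "
from h import *
o=ctrl.get_obs();print(o)
c=ctrl.capture('scene');cv2.imwrite('pics/s2.png',cv2.resize(c['frame'][180:300,260:420,::-1],None,fx=4,fy=4))"
```

```text
time_s: 8.12
position: [538.6, 114.3, 62.4]
tcp_rot: [1.873, 2.522, 0.0]
contact_force: [1.0, 0.1, -0.5]
finger_gap: 0.1
grasp_force: 0.0
{'time_s': 8.1167, 'qpos': array([-0.26465839,  0.46766744,  0.00837173,  1.92102103, -0.00553991,
        0.75289161,  0.03995801]), 'qd': array([-1.48115546e-03, -1.11834862e-04,  4.82239949e-05,  3.06274510e-04,
       -3.32896384e-04,  6.20216413e-05,  1.64706105e-03]), 'joint_torque': array([ 1.48117244e-03, -5.04106772e+01,  5.94625790e-01, -2.15455359e+01,
       -4.49711387e-02,  4.21611336e-02,  6.48457262e-05]), 'position': array([538.58851526, 114.31850247,  62.43804962]), 'tcp_rot': array([1.87323339e+00, 2.52201005e+00, 5.57769534e-05]), 'contact_force': array([ 1.03571853,  0.13201226, -0.51725333]), 'moment': array([-0.10478223,  0.04554681,  0.00453968]), 'grasp_force': 0.0, 'finger_gap': 0.11843071310962668}
```

View pics/s2.png

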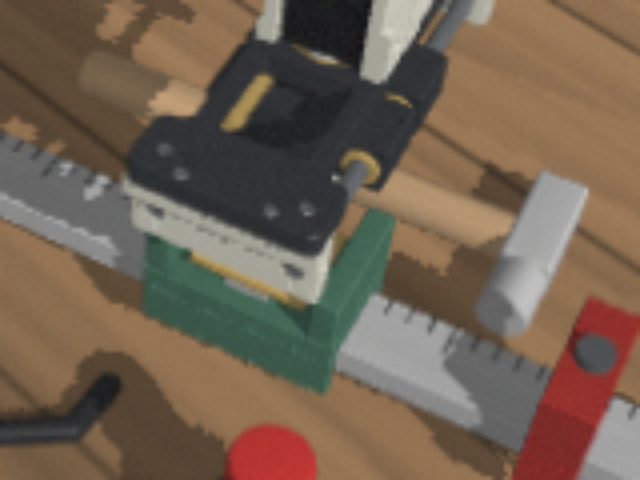

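The crop shows the gripper over the slider, with the fingertip (245,290) low over the pad. I'll check heights by depth.

```bash
python3 - <<'E'
from h import *
c=ctrl.capture('scene')
px=[(x,y) for y in range(230,262,2) for x in (310,314,318,322,326,330,334)]
p=world(c,px); 
for i,q in enumerate(px):
    if i%7==0: print('\nrow',q[1],end=' ')
    print(q[0],p[i].round().astype(int).tolist(),end=' ')
c=ctrl.capture('wrist'); H=np.array(c['hand_eye']); o=ctrl.get_obs(); M=Ro.from_rotvec(o['tcp_rot']).as_matrix()
def ww(px):
    u=cv2.undistortPoints(np.float64(px)[:,None],K(c),np.array(c['distortion']))[:,0]
    d=np.array([c['range_z'][y,x] for x,y in px]); q=np.c_[u,np.ones(len(u))]*d[:,None]; q=q@H[:3,:3].T+H[:3,3]; return q.round(1),(q@M.T+o['position']).round(1)
px=[(277,255),(262,262),(290,262),(260,240),(300,240),(280,215),(200,290),(280,200)]
a,b=ww(px)
print()
for r in zip(px,a.tolist(),b.tolist()): print(*r)
E
```

```text
row 230 310 [629, 137, 193] 314 [628, 144, 198] 318 [623, 147, 197] 322 [621, 151, 199] 326 [615, 154, 197] 330 [612, 158, 198] 334 [609, 162, 199] 
row 232 310 [628, 138, 189] 314 [627, 144, 194] 318 [626, 149, 197] 322 [622, 153, 197] 326 [617, 156, 196] 330 [615, 161, 198] 334 [611, 164, 198] 
row 234 310 [627, 137, 183] 314 [627, 144, 189] 318 [626, 150, 193] 322 [625, 155, 197] 326 [622, 160, 198] 330 [617, 163, 198] 334 [614, 167, 198] 
row 236 310 [627, 137, 180] 314 [625, 143, 183] 318 [626, 150, 190] 322 [624, 156, 193] 326 [623, 161, 196] 330 [620, 165, 198] 334 [616, 169, 198] 
row 238 310 [622, 133, 168] 314 [626, 143, 179] 318 [624, 149, 182] 322 [623, 155, 188] 326 [622, 161, 192] 330 [621, 167, 196] 334 [619, 171, 198] 
row 240 310 [622, 133, 164] 314 [620, 139, 167] 318 [619, 145, 172] 322 [623, 155, 183] 326 [620, 160, 185] 330 [620, 166, 191] 334 [619, 171, 194] 
row 242 310 [622, 134, 160] 314 [621, 140, 164] 318 [619, 146, 167] 322 [617, 151, 170] 326 [620, 160, 181] 330 [619, 165, 185] 334 [619, 172, 191] 
row 244 310 [569, 88, 70] 314 [621, 140, 160] 318 [618, 1
[... 939 characters left out ...]
2, 66] 
row 258 310 [575, 97, 45] 314 [572, 103, 49] 318 [570, 110, 53] 322 [568, 117, 58] 326 [561, 120, 55] 330 [558, 126, 58] 334 [553, 130, 57] 
row 260 310 [574, 96, 37] 314 [573, 104, 44] 318 [570, 111, 49] 322 [568, 117, 53] 326 [566, 124, 58] 330 [561, 129, 58] 334 [557, 134, 59] 
(277, 255) [9.4, 0.8, -28.7] [536.6, 123.5, 91.1]
(262, 262) [10.8, -6.2, -39.7] [529.5, 122.9, 102.1]
(290, 262) [11.0, 6.8, -40.1] [541.9, 126.9, 102.6]
(260, 240) [9.4, -8.6, -8.7] [527.6, 120.8, 71.2]
(300, 240) [9.2, 13.5, -8.3] [548.8, 127.0, 70.7]
(280, 215) [28.1, 2.2, -21.9] [532.6, 141.9, 84.4]
(200, 290) [36.0, -18.6, -108.9] [510.4, 143.4, 171.4]
(280, 200) [30.1, 2.4, -0.7] [532.2, 143.8, 63.1]
```

```bash
python3 -m pendant '[{"jaw":0,"xyz":[0,0,0.001],"rotation":[0,0,0]},{"jaw":0,"xyz":[0,0,0.001],"rotation":[0,0,0]},{"jaw":0,"xyz":[0,0,0.001],"rotation":[0,0,0]},{"jaw":0,"xyz":[0,0,0.001],"rotation":[0,0,0]},{"jaw":0,"xyz":[0,0,0.001],"rotation":[0,0,0]},{"jaw":0,"xyz":[0,0,0],"rotation":[0,0,0]},{"jaw":0,"xyz":[0,0,0],"rotation":[0,0,0]},{"jaw":0,"xyz":[0,0,0],"rotation":[0,0,0]}]'
```

```text
time_s: 8.93
position: [538.6, 114.3, 59.9]
tcp_rot: [-1.873, -2.522, -0.0]
contact_force: [0.2, 0.5, 0.1]
finger_gap: 0.3
grasp_force: 0.0
```

```bash
python3 -m pendant '[{"jaw":0,"xyz":[0,0,0.001],"rotation":[0,0,0]},{"jaw":0,"xyz":[0,0,0.001],"rotation":[0,0,0]},{"jaw":0,"xyz":[0,0,0.001],"rotation":[0,0,0]},{"jaw":0,"xyz":[0,0,0.001],"rotation":[0,0,0]},{"jaw":0,"xyz":[0,0,0.001],"rotation":[0,0,0]},{"jaw":0,"xyz":[0,0,0],"rotation":[0,0,0]},{"jaw":0,"xyz":[0,0,0],"rotation":[0,0,0]},{"jaw":0,"xyz":[0,0,0],"rotation":[0,0,0]}]'
python3 - <<'E'
from h import *
c=ctrl.capture('wrist'); H=np.array(c['hand_eye']); o=ctrl.get_obs()
v,u=np.mgrid[200:300:1,240:320:1]; px=np.c_[u.ravel(),v.ravel()].astype(float)
n=cv2.undistortPoints(px[:,None],K(c),np.array(c['distortion']))[:,0]
d=c['range_z'][200:300,240:320].ravel(); q=(np.c_[n,np.ones(len(n))]*d[:,None])@H[:3,:3].T+H[:3,3]
q=q.reshape(100,80,3)
for r in range(30,75,3): print(200+r,[q[r,k].round().astype(int).tolist() for k in (10,25,34,37,40,50,62)])
cv2.imwrite('pics/w3.png',cv2.resize(c['frame'][180:310,190:370,::-1],None,fx=4,fy=4))
E
```

```text
time_s: 9.6
position: [538.5, 114.4, 57.4]
tcp_rot: [-1.873, -2.522, -0.0]
contact_force: [0.2, -0.5, -0.4]
finger_gap: 0.3
grasp_force: 0.0
230 [[22, -12, -28], [22, -5, -28], [22, -1, -27], [22, 1, -28], [22, 2, -27], [22, 7, -28], [22, 13, -27]]
233 [[21, -12, -27], [21, -5, -28], [21, -1, -29], [21, 1, -28], [21, 2, -28], [21, 7, -28], [21, 13, -28]]
236 [[19, -13, -27], [19, -5, -28], [19, -1, -28], [19, 1, -28], [81, 1, -186], [19, 7, -28], [19, 13, -28]]
239 [[11, -14, -12], [12, -6, -13], [11, -1, -12], [12, 1, -14], [11, 2, -12], [11, 8, -12], [12, 14, -13]]
242 [[10, -14, -13], [10, -6, -13], [9, -1, -12], [10, 1, -12], [10, 2, -13], [10, 8, -13], [10, 14, -13]]
245 [[8, -14, -14], [8, -6, -13], [8, -1, -12], [8, 1, -13], [8, 2, -13], [8, 8, -12], [8, 14, -13]]
248 [[7, -14, -13], [6, -6, -13], [6, -1, -13], [6, 1, -12], [6, 2, -13], [7, 8, -14], [6, 14, -12]]
251 [[5, -14, -13], [5, -6, -13], [4, -1, -12], [5, 1, -14], [5, 2, -13], [5, 8, -13], [5, 14, -13]]
254 [[3, -14, -13], [10, -5, -30], [3, -1, -13], [3, 1, -13], [3, 2, -13], [10, 7, -30], [3, 14, -13]]
257 [[1, -14, -13], [11, -5, -34], [9, -1, -31], [9, 1, -31], [9, 2, -31], [11, 7, -35], [1, 14, -12]]
260 [[11, -12, -37], [11, -5, -38], [10, -1, -35], [9, 1, -34], [10, 2, -35], [11, 7, -38], [11, 13, -37]]
263 [[12, -12, -43], [11, -5, -42], [10, -1, -38], [10, 1, -38], [10, 2, -38], [11, 7, -41], [11, 12, -40]]
266 [[11, -11, -44], [10, -5, -43], [9, -1, -41], [9, 1, -41], [9, 2, -41], [11, 7, -44], [11, 12, -45]]
269 [[11, -11, -47], [11, -5, -47], [9, -1, -44], [10, 1, -45], [10, 2, -44], [10, 7, -46], [11, 12, -47]]
272 [[36, -7, -99], [36, -3, -99], [9, -1, -47], [9, 1, -47], [9, 2, -47], [37, 4, -100], [36, 8, -100]]
```

View pics/w3.png

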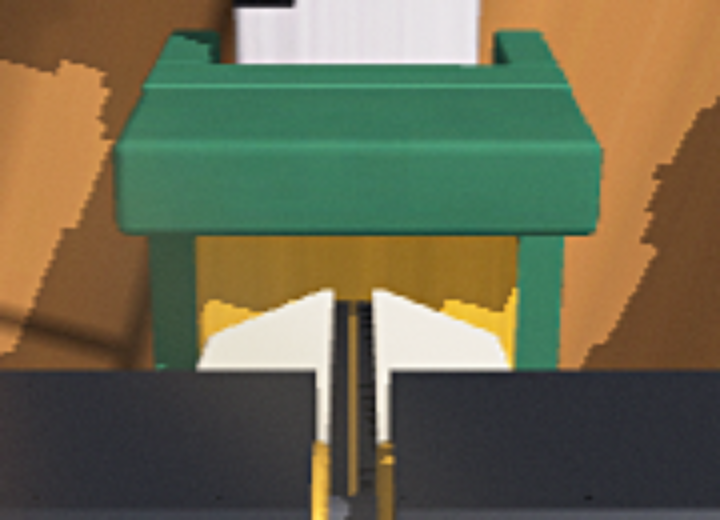

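The wrist crop with depth explains it. The finger front face ends about 30 mm behind the reported TCP, so the real tips are about 30 mm higher than reported. They are only now at cheek-top height, with about 10 mm clear to the cheek. I'll go down another ~10 mm, then in small steps.

```bash
python3 -m pendant '[{"jaw":0,"xyz":[0,0,0.004],"rotation":[0,0,0]},{"jaw":0,"xyz":[0,0,0.004],"rotation":[0,0,0]},{"jaw":0,"xyz":[0,0,0.004],"rotation":[0,0,0]},{"jaw":0,"xyz":[0,0,0.004],"rotation":[0,0,0]},{"jaw":0,"xyz":[0,0,0.004],"rotation":[0,0,0]},{"jaw":0,"xyz":[0,0,0],"rotation":[0,0,0]},{"jaw":0,"xyz":[0,0,0],"rotation":[0,0,0]},{"jaw":0,"xyz":[0,0,0],"rotation":[0,0,0]}]'
python3 -m pendant '[{"jaw":0,"xyz":[0,0,0.002],"rotation":[0,0,0]},{"jaw":0,"xyz":[0,0,0.001],"rotation":[0,0,0]},{"jaw":0,"xyz":[0,0,0.001],"rotation":[0,0,0]},{"jaw":0,"xyz":[0,0,0.001],"rotation":[0,0,0]},{"jaw":0,"xyz":[0,0,0],"rotation":[0,0,0]},{"jaw":0,"xyz":[0,0,0],"rotation":[0,0,0]},{"jaw":0,"xyz":[0,0,0],"rotation":[0,0,0]},{"jaw":0,"xyz":[0,0,0],"rotation":[0,0,0]}]'
```

```text
time_s: 10.32
position: [538.6, 114.3, 47.4]
tcp_rot: [-1.873, -2.522, 0.0]
contact_force: [-0.9, 0.1, -0.1]
finger_gap: 0.5
grasp_force: 0.0
time_s: 10.98
position: [538.6, 114.3, 44.9]
tcp_rot: [1.873, 2.522, 0.0]
contact_force: [-0.4, 0.8, 0.2]
finger_gap: 0.4
grasp_force: 0.0
```

```bash
python3 -m pendant '[{"jaw":0,"xyz":[0,0,0.002],"rotation":[0,0,0]},{"jaw":0,"xyz":[0,0,0.001],"rotation":[0,0,0]},{"jaw":0,"xyz":[0,0,0.001],"rotation":[0,0,0]},{"jaw":0,"xyz":[0,0,0.001],"rotation":[0,0,0]},{"jaw":0,"xyz":[0,0,0],"rotation":[0,0,0]},{"jaw":0,"xyz":[0,0,0],"rotation":[0,0,0]},{"jaw":0,"xyz":[0,0,0],"rotation":[0,0,0]},{"jaw":0,"xyz":[0,0,0],"rotation":[0,0,0]}]'
```

```text
time_s: 11.65
position: [538.6, 114.3, 42.4]
tcp_rot: [-1.873, -2.522, -0.0]
contact_force: [0.6, -0.6, -0.2]
finger_gap: 0.4
grasp_force: 0.0
```

```bash
python3 -m pendant '[{"jaw":0,"xyz":[0,0,0.002],"rotation":[0,0,0]},{"jaw":0,"xyz":[0,0,0.001],"rotation":[0,0,0]},{"jaw":0,"xyz":[0,0,0.001],"rotation":[0,0,0]},{"jaw":0,"xyz":[0,0,0.001],"rotation":[0,0,0]},{"jaw":0,"xyz":[0,0,0],"rotation":[0,0,0]},{"jaw":0,"xyz":[0,0,0],"rotation":[0,0,0]},{"jaw":0,"xyz":[0,0,0],"rotation":[0,0,0]},{"jaw":0,"xyz":[0,0,0],"rotation":[0,0,0]}]'
```

```text
time_s: 12.32
position: [538.7, 114.4, 40.6]
tcp_rot: [1.873, 2.522, 0.0]
contact_force: [-2.5, -0.5, 7.7]
finger_gap: 0.7
grasp_force: 3.6
```

Contact: 7.7 N. Pressing 3 mm further.

```bash
python3 -m pendant '[{"jaw":0,"xyz":[0,0,0.002],"rotation":[0,0,0]},{"jaw":0,"xyz":[0,0,0.002],"rotation":[0,0,0]},{"jaw":0,"xyz":[0,0,0.002],"rotation":[0,0,0]},{"jaw":0,"xyz":[0,0,0],"rotation":[0,0,0]},{"jaw":0,"xyz":[0,0,0],"rotation":[0,0,0]},{"jaw":0,"xyz":[0,0,0],"rotation":[0,0,0]},{"jaw":0,"xyz":[0,0,0],"rotation":[0,0,0]},{"jaw":0,"xyz":[0,0,0],"rotation":[0,0,0]}]'
```

```text
time_s: 12.98
position: [538.7, 114.4, 37.7]
tcp_rot: [1.873, 2.522, 0.001]
contact_force: [-2.2, -0.4, 8.2]
finger_gap: 0.5
grasp_force: 3.9
```

```bash
python3 -m pendant '[{"jaw":0,"xyz":[0.004,0,0],"rotation":[0,0,0]},{"jaw":0,"xyz":[0.008,0,0],"rotation":[0,0,0]},{"jaw":0,"xyz":[0.012,0,0],"rotation":[0,0,0]},{"jaw":0,"xyz":[0.012,0,0],"rotation":[0,0,0]},{"jaw":0,"xyz":[0.012,0,0],"rotation":[0,0,0]},{"jaw":0,"xyz":[0.008,0,0],"rotation":[0,0,0]},{"jaw":0,"xyz":[0.004,0,0],"rotation":[0,0,0]},{"jaw":0,"xyz":[0,0,0],"rotation":[0,0,0]}]'
python3 - <<'E'
from h import *
find('scene'); go([538.6,114.3,40])
E
```

```text
time_s: 13.65
position: [530.0, 143.6, 37.7]
tcp_rot: [1.872, 2.523, 0.001]
contact_force: [-2.8, 0.7, 7.1]
finger_gap: 0.4
grasp_force: 3.9
scene slider_mid 0.82 [536.8 136.2  58.9  90.1  22.6 229. ]
scene red_stop 0.78 [501.6 238.5  60.3  24.6  15.8 442. ]
scene grey_stop 0.9 [593.8 -70.9  62.2  25.4  16.2 346. ]
t 13.85 pos [530.  143.6  37.7] F [-2.8  0.5  7.4] gap 0.5297347975231373
turn/180 [ 0.0002 -0.0002 -0.0003] shift now [-0.0612 -0.0005 -0.0045] shift in goal axes [-0.0612 -0.0005 -0.0045]
```

The slider is following. I'll cover most of the rest, then finish slowly.

```bash
python3 -m pendant '[{"jaw":0,"xyz":[0.006,0,0],"rotation":[0,0,0]},{"jaw":0,"xyz":[0.012,0,0],"rotation":[0,0,0]},{"jaw":0,"xyz":[0.016,0,0],"rotation":[0,0,0]},{"jaw":0,"xyz":[0.016,0,0],"rotation":[0,0,0]},{"jaw":0,"xyz":[0.016,0,0],"rotation":[0,0,0]},{"jaw":0,"xyz":[0.012,0,0],"rotation":[0,0,0]},{"jaw":0,"xyz":[0.008,0,0],"rotation":[0,0,0]},{"jaw":0,"xyz":[0.004,0,0],"rotation":[0,0,0]}]'
python3 -m pendant '[{"jaw":0,"xyz":[0.004,0,0],"rotation":[0,0,0]},{"jaw":0,"xyz":[0.004,0,0],"rotation":[0,0,0]},{"jaw":0,"xyz":[0.003,0,0],"rotation":[0,0,0]},{"jaw":0,"xyz":[0.003,0,0],"rotation":[0,0,0]},{"jaw":0,"xyz":[0.002,0,0],"rotation":[0,0,0]},{"jaw":0,"xyz":[0.002,0,0],"rotation":[0,0,0]},{"jaw":0,"xyz":[0,0,0],"rotation":[0,0,0]},{"jaw":0,"xyz":[0,0,0],"rotation":[0,0,0]}]'
python3 - <<'E'
from h import *
find('scene'); find('top');go([538.6,114.3,40])
E
```

```text
time_s: 14.52
position: [517.1, 186.7, 37.8]
tcp_rot: [1.872, 2.522, 0.001]
contact_force: [-0.7, -1.4, 7.8]
finger_gap: 0.7
grasp_force: 3.9
time_s: 15.18
position: [514.7, 194.7, 37.8]
tcp_rot: [1.873, 2.522, 0.001]
contact_force: [-1.6, -1.0, 7.4]
finger_gap: 0.4
grasp_force: 3.9
scene slider_mid 0.91 [541.3 172.4  98.9  50.8  69.2 200. ]
scene red_stop 0.9 [500.6 238.3  62.6  21.8  18.  391. ]
scene grey_stop 0.75 [594.3 -70.3  59.3  24.6  15.5 340. ]
top slider_mid 0.75 [526.2 158.2  59.8  44.4  17.  780. ]
top grey_stop 0.89 [595.8 -72.7  59.6  23.4  16.5 426. ]
t 15.5833 pos [514.6 194.7  37.8] F [-2.1 -0.5  9. ] gap 0.6919480121716892
turn/180 [ 0.0002  0.     -0.0005] shift now [-0.1678 -0.0006 -0.0045] shift in goal axes [-0.1678 -0.0008 -0.0045]
```

```bash
python3 -m pendant '[{"jaw":0,"xyz":[0.002,0,0],"rotation":[0,0,0]},{"jaw":0,"xyz":[0.002,0,0],"rotation":[0,0,0]},{"jaw":0,"xyz":[0.002,0,0],"rotation":[0,0,0]},{"jaw":0,"xyz":[0.002,0,0],"rotation":[0,0,0]},{"jaw":0,"xyz":[0.002,0,0],"rotation":[0,0,0]},{"jaw":0,"xyz":[0,0,0],"rotation":[0,0,0]},{"jaw":0,"xyz":[0,0,0],"rotation":[0,0,0]},{"jaw":0,"xyz":[0,0,0],"rotation":[0,0,0]}]'
python3 - <<'E'
from h import *
go([538.6,114.3,40]);c=ctrl.capture('wrist');cv2.imwrite('pics/w4.png',cv2.resize(c['frame'][130:310,170:390,::-1],None,fx=3,fy=3))
E
```

```text
time_s: 16.25
position: [514.4, 197.6, 37.9]
tcp_rot: [1.874, 2.518, -0.0]
contact_force: [0.5, -4.1, 8.9]
finger_gap: 0.1
grasp_force: 3.9
t 16.25 pos [514.4 197.6  37.9] F [ 0.5 -4.1  8.9] gap 0.110747908686841
turn/180 [ 0.0005  0.0007 -0.0009] shift now [-0.1734 -0.0015 -0.0039] shift in goal axes [-0.1734 -0.002  -0.0042]
```

View pics/w4.png

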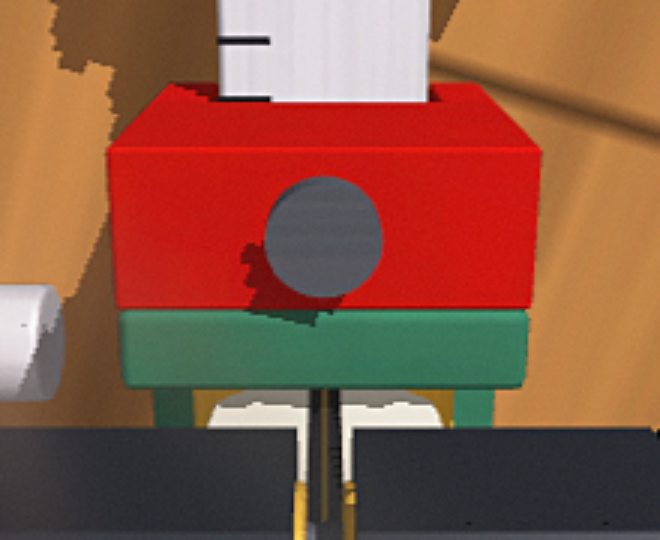

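The green cheek lies flush against the red block (rows ~305–310) and the rail force has risen, so the slider is butted. Lifting straight up.

```bash
python3 -m pendant '[{"jaw":0,"xyz":[0.001,0,0],"rotation":[0,0,0]},{"jaw":0,"xyz":[0,0,0],"rotation":[0,0,0]},{"jaw":0,"xyz":[0,0,-0.004],"rotation":[0,0,0]},{"jaw":0,"xyz":[0,0,-0.004],"rotation":[0,0,0]},{"jaw":0,"xyz":[0,0,-0.004],"rotation":[0,0,0]},{"jaw":0,"xyz":[0,0,-0.004],"rotation":[0,0,0]},{"jaw":0,"xyz":[0,0,-0.004],"rotation":[0,0,0]},{"jaw":0,"xyz":[0,0,-0.006],"rotation":[0,0,0]}]'
python3 -m pendant '[{"jaw":0,"xyz":[0,0,-0.02],"rotation":[0,0,0]},{"jaw":0,"xyz":[0,0,-0.05],"rotation":[0,0,0]},{"jaw":0,"xyz":[0,0,-0.05],"rotation":[0,0,0]},{"jaw":0,"xyz":[0,0,-0.05],"rotation":[0,0,0]},{"jaw":0,"xyz":[0,0,-0.05],"rotation":[0,0,0]},{"jaw":0,"xyz":[0,0,-0.05],"rotation":[0,0,0]},{"jaw":0,"xyz":[0,0,-0.03],"rotation":[0,0,0]},{"jaw":0,"xyz":[0,0,0],"rotation":[0,0,0]}]'
python3 -m pendant '[{"jaw":0,"xyz":[0,0.06,-0.04],"rotation":[0,0,0]},{"jaw":0,"xyz":[0,0.07,0],"rotation":[0,0,0]},{"jaw":0,"xyz":[0,0.07,0],"rotation":[0,0,0]},{"jaw":0,"xyz":[0,0.07,0],"rotation":[0,0,0]},{"jaw":0,"xyz":[0,0.05,0],"rotation":[0,0,0]},{"jaw":0,"xyz":[0,0,0],"rotation":[0,0,0]},{"jaw":0,"xyz":[0,0,0],"rotation":[0,0,0]},{"jaw":0,"xyz":[0,0,0],"rotation":[0,0,0]}]'
python3 - <<'E'
from h import *
find('scene'); find('top'); c=ctrl.capture('top');cv2.imwrite('pics/t5.png',cv2.resize(c['frame'][160:310,100:300,::-1],None,fx=4,fy=4))
E
```

```text
time_s: 16.97
position: [512.1, 200.3, 49.7]
tcp_rot: [-1.872, -2.522, 0.001]
contact_force: [-0.5, 0.2, -0.5]
finger_gap: 0.4
grasp_force: 0.0
time_s: 17.63
position: [515.2, 201.3, 204.7]
tcp_rot: [1.871, 2.519, 0.011]
contact_force: [0.1, 0.4, -0.1]
finger_gap: 0.6
grasp_force: 0.0
time_s: 18.3
position: [664.5, 246.0, 218.7]
tcp_rot: [-1.872, -2.521, 0.003]
contact_force: [-0.4, -0.3, 0.3]
finger_gap: 0.3
grasp_force: 0.0
scene slider_mid 0.47 [511.1 223.7  11.1   6.3  37.   22. ]
scene red_stop 0.57 [501.1 237.6  61.9  23.9  18.  421. ]
scene grey_stop 0.63 [594.2 -70.5  60.2  24.5  15.7 338. ]
top slider_mid 0.87 [ 519.3  180.9   60.    90.5   16.9 1825. ]
top red_stop 0.69 [502.9 235.   58.6  25.4  17.1 430. ]
top grey_stop 0.65 [595.7 -73.1  60.   24.3  16.5 449. ]
```

View pics/t5.png

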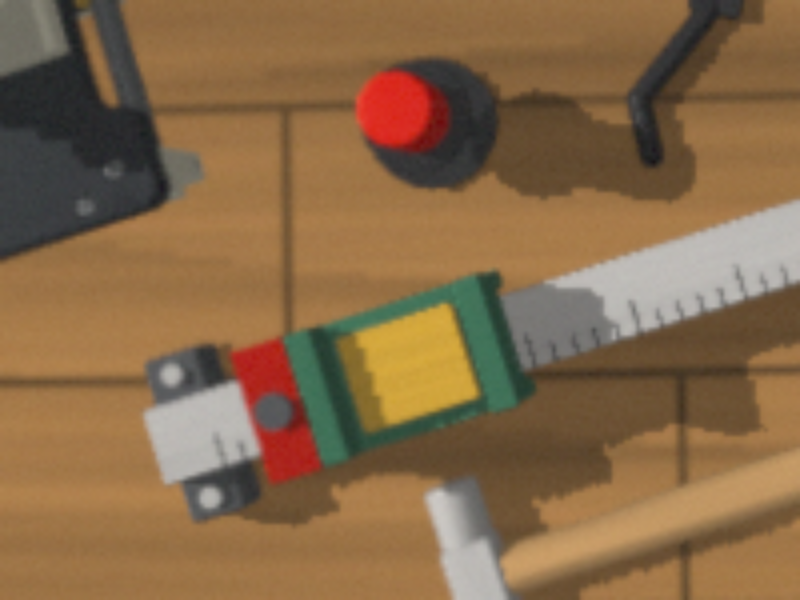

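The slider is flush against the red stop with the pad clear. The measured distance is 56.5 mm, and the candle, hook and hammer look undisturbed. Handing in.

```bash
python3 -c "
from station import ctrl
print(ctrl.sign_off())"
```

```text
the job is handed in; nothing more can be done
None
```

The slider is butted against the red stop (measured 56.5 mm centre to stop), the pad has been released and the hand is clear; I handed the job in at about 19 s, and no verdict came back.

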